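# Third hand at the shaker: shut the keeper, hold the tube block to its stop

### The arm

A 7-joint arm with a two-finger parallel gripper is mounted at the origin on the work surface. World frame = base frame: x ahead of the robot, y to its left, z up, the work surface at z = 0. Lengths are in m, angles in rad, forces in N, time in s.
With the tool pointing down it reaches from about 0.4 to 0.85 m from the base axis. Payload 4.5 kg.
Tool frame: the origin (TCP) lies at the very end of the fingers, on their centre line; the grasp point (between the pads) lies bot.pinch_z behind it (bot.pinch_z is the distance from the TCP to the grasp point, in m); z points along the fingers, y is the direction in which the jaws open and shut (so a half turn about z gives the same grasp; the last joint's range is limited). The gripper opens to 85 mm and grips with 20 to 120 N. Pads are 22 mm wide; open, the fingers measure 114 mm over their backs; the gripper's body (76 mm by 85 mm) begins 54 mm behind the grasp point. The pads swing forward as they close: fully open they stand 13 mm farther back than shut.
Start: joints at [-1.073, 0.689, -0.195, 1.565, 0.157, 0.902, -0.215], TCP at [0.28, 0.559, 0.231] pointing down, gripper open.
Joint ranges: [-3.01, 3.01], [-0.46, 2.08], [-1.47, 1.51], [0.13, 2.56], [-1, 4.14], [0.04, 2.09], [-2.66, 2.66]. Speed limits (rad/s): [2.57, 2.57, 3.14, 3.14, 3.14, 3.14, 3.14].

### API

Orientations are given as a rotation vector (axis times angle).
In Python, from station import bot gives the robot as it stands. The module is installed in compiled form; this text tells all that it offers.
- The arm moves only by the tool carry_out, never from a script. Its argument "deltas" is a list of rows, each a list of 5 numbers: the shift along the world's x, y, z normalised to -1 to 1, where 1 is 0.3 m, then the turn about the world's z normalised to -1 to 1, where 1 is pi rad, then the closure, from 0 (fully open) to 1 (shut). In form: [[dx, dy, dz, roll, hand], ...]. A call has 1 to 20 rows; each row is the pose to reach, as a shift and turn from the pose commanded when the call began, turning the shorter way round; what a row does not reach only later rows make up. A row lasts 1/12 s, in which the tool goes at most 41.7 mm and 7.16 degrees, less where a joint would pass 70% of its speed; a pose out of reach is approached as far as the arm can. A call with a number of a shift or a turn outside -1 to 1 is refused whole. A call with a gripper value outside its range is refused whole. The fingers move at their own pace and stop on an object; "squeeze" is the grip in N (left out, the last holds). Time passes only in rows, so rows that repeat a pose let the fingers close. It gives the time, the measured TCP pose, the force and the opening at its end, in the units of the state.
- bot.get_state(): the state, without advancing time (a new reading comes with each control period).
- bot.read_camera(name): name is "scene" or "side" or "wrist"; returns (picture, depth): 400x640x3 uint8, blue, green, red; 400x640 float32, m along the optical axis (not along the pixel's ray), 0 where there is no reading.
- bot.camera_params(name): a dict with "fovy" (degrees; the focal length in pixels is half the picture's height over the tangent of half this angle, whatever the lens; pixels are square), "cx", "cy" (the principal point, pixels), "k1" (the pictures are not rectified: a ray, as slopes to the right and down, at radius r is drawn at 1 + k1 r^2 times it, then the intrinsics apply), "world_from_camera" (4x4, takes a point from camera to world coordinates). Camera axes: x right, y down, z forward; pixel columns grow to the right and rows downward; lengths in m; the calibration is good to about 2 mm. A picture is of the moment at which its call begins: read the wrist's pose just before it. camera_params takes no time and is no camera call; for the wrist camera it gives the pose at the moment of the call.
- bot.sign_off(): hands the job in, once; it reports no verdict.
The state is a dict: "clock": time; "joint_positions": joint angles; "qvel": joint speeds; "joint_torque": joint torques, N m; "tcp_pos": TCP position; "eef_rot": TCP orientation; "ft_force": force on the tool from outside, world axes, zero at the start; "wrist_torque": the same for the moment, N m; "finger_gap": finger opening in m.
Only numpy, scipy, OpenCV 4.12 (cv2) and the standard library are available. Lean on these libraries where they do the work, as an engineer would, in place of code of your own. Each camera call takes 0.05 s, during which the arm holds its last target.

### The job

Swing the yellow keeper bar on the bench shaker fully shut until it clicks into its detent, then slide the blue tube block along the platform against the red sprung stop and keep it pressed there with the fingers, square and flat, with a steady push of about 10 newtons (7 to 13 is fine, never over 20) while I drive in its screws. Finish while still pressing: do not back off or let go. Leave the bottle, the jar and the screwdriver alone.

Things in the scene. Friction and masses are not known exactly. Their poses are not given: they have to be found in the camera images.
- shaker: Bench shaker, fixed: white body, flat grey platform 310 x 220 mm, its surface 70 mm above the bench. Origin on the bench under the platform's centre; x axis along the lane towards the red stop, y left, z up. With the bar shut the lane is 68 mm wide, centred on y = 0. A bracket 70 mm wide, 42 mm high stands behind the stop at x = 132 to 142 mm.
- keeper_hinge (a point): Point on the keeper bar's vertical hinge axis at the height of the platform surface; in the shaker's frame x = +85, y = -42, z = +70 mm. The hinge does not move.
- keeper_knob (a point): Point on the axis of the upright white round knob (18 mm diameter) near the free end of the yellow keeper bar, 115 mm from the hinge axis and 60 mm above the platform; knob top 10 mm higher, bar top 36 mm lower. The bar is 16 mm thick and ends 130 mm from the hinge, its sprung nose 138 mm. Shut, its inner face is at y = -34 mm in the shaker's frame.
- keeper (a joint): Bar angle, rad: 0 = shut, parallel to the lane, limits 0 to 1.4; grows swinging right, away from the lane: knob = hinge + 115 mm * (-cos, -sin) of it in the shaker's x, y. Swings lightly, stays where left. In the last 0.08 rad the sprung nose rides over the brass pin (2 to 3 N at the knob); below 0.03 the detent draws it to 0 and holds it.
- block_center (a point): Centre of the blue tube block: 80 mm long (its x, along the lane), 60 wide, 40 high, 0.2 to 0.4 kg, loose on the platform right of the rail, so this point is 20 mm above the platform. Black wells and two screw heads on top. Starts 20 to 65 mm short of the stop, slightly askew and a little right of the lane's centre; the closing bar may nudge it into line.
- stop_face (a point): Middle of the face of the red sprung stop pad that the block is pressed against: 50 mm wide, 6 to 40 mm above the platform, this point 23 mm above it. Unpressed it is at x = +85, y = 0 mm in the shaker's frame; it moves with the pad.
- stop (a joint): How far the red pad is pushed in along the shaker's +x, m: 0 = free, limit 0.024. It is a plain spring of 1 N per mm without preload or friction: 0.010 is a push of 10 N.
- bottle: Amber bottle, 56 mm diameter, 110 mm high, standing on the bench to the left of the shaker; origin at the centre of its underside. Leave alone.
- jar: White jar with grey cap, 64 mm diameter, 65 mm high, standing on the bench to the right; origin at the centre of its underside. Leave alone.
- driver: Screwdriver with green handle, 170 mm long, lying on the bench to the right, nearer the robot. Leave alone.
- rail_mid (a point): Middle of the top inner edge of the fixed aluminium rail on the lane's left side, 12 mm thick, 175 mm long, 22 mm high above the platform; in the shaker's frame x = +22.5, y = +34, z = +92 mm.
- detent_pin (a point): Top of the fixed brass detent pin, 8 mm diameter, 20 mm high, beside the lane's near right end; in the shaker's frame x = -54, y = -47 mm.
Mind the look-alikes: they are no part of the job. There is more than one size of the part that bears block_center; the job needs the middle-sized.

How it is judged:
By the outcome, as a careful person would: the job done as asked, in the order asked, and still so for the second after the job is handed in, while the arm keeps its last pose, push and grip.
It also fails if it takes over 54 s, if anything falls off the work surface, if the arm or the gripper's body presses on something with over 40 N, if the wrist force passes 120 N, or if a joint passes its speed limit or range.

## Working session

There is one attempt and no reset: what is moved stays moved. The work goes in short steps, Python scripts to look and compute and a tool call to move; the robot and the scene stay as the last step left them, time stands still between calls to the robot, and variables do not carry over. Pictures are saved under pics/ and viewed, and the job is handed in when it is done.

Besides the shell and the picture viewer there is one more tool, called after "Request:" in YAML: its name, and indented under it one key for each argument. carry_out: Moves the arm, as the interface text tells. Its arguments: {"type":"object","properties":{"deltas":{"type":"array","items":{"type":"array","items":{"type":"number","minimum":-1,"maximum":1}}},"squeeze":{"type":"number"}},"required":["deltas"]}

```bash
mkdir -p pics; ls
python3 - <<'E'
from station import bot
import cv2,pickle
s=bot.get_state(); print(s, bot.pinch_z)
d={}
for n in("scene","side","wrist"):
    p=bot.camera_params(n); im,de=bot.read_camera(n); d[n]=(im,de,p); print(n,p)
    cv2.imwrite(f"pics/{n}0.png",im)
pickle.dump(d,open("cam0.pkl","wb"))
E
```

```text
pics
{'clock': 0.0, 'joint_positions': array([-1.07319227,  0.68999734, -0.19446832,  1.56637252,  0.1573027 ,
        0.90249231, -0.21516035]), 'qvel': array([-0.0005328 ,  0.00148588, -0.00189966, -0.00011574,  0.00203465,
        0.00369112,  0.00016883]), 'joint_torque': array([ 2.42515389e-04, -5.39626658e+01, -1.26697652e+00, -1.58543980e+01,
        8.93522141e-03,  9.49955138e-03, -1.93147280e-06]), 'tcp_pos': array([0.27936879, 0.55834595, 0.23046696]), 'eef_rot': array([-7.21976436e-01, -3.05723071e+00,  2.92345813e-03]), 'ft_force': array([ 0.05497301, -0.20468606, -0.8192689 ]), 'wrist_torque': array([-0.0210761 ,  0.00075308, -0.03079295]), 'finger_gap': 0.08534487819491944} 0.0187
scene {'fovy': 48.55775920114583, 'cx': 318.8267596862316, 'cy': 205.14660348906642, 'k1': -0.10990224959062479, 'world_from_camera': array([[ 0.56680315,  0.60612737, -0.5579819 ,  1.2937504 ],
       [ 0.82385122, -0.41851586,  0.38224814, -0.53465876],
       [-0.00183321, -0.67635352, -0.73657488,  1.08300608],
       [ 0.        ,  0.        ,  0.        ,  1.        ]])}
side {'fovy': 50.00100945852723, 'cx': 315.1922888665855, 'cy': 196.5836969987735, 'k1': -0.08357058641927767, 'world_from_camera': array([[ 0.71489652, -0.47467007,  0.51343091, -0.0294128 ],
       [-0.69891755, -0.50704625,  0.50439901, -0.58806377],
       [ 0.0209101 , -0.71943896, -0.69424084,  0.86338377],
       [ 0.        ,  0.        ,  0.        ,  1.        ]])}
wrist {'fovy': 61.70803114189314, 'cx': 313.7245698750801, 'cy': 196.31462490098494, 'k1': 0.007430198980676282, 'world_from_camera': array([[ 4.47506256e-01,  8.56415244e-01,  2.57470545e-01,
         2.14120772e-01],
       [ 8.94280313e-01, -4.28256971e-01, -1.29841012e-01,
         5.92544394e-01],
       [-9.34265884e-04,  2.88355505e-01, -9.57522966e-01,
         3.74007381e-01],
       [ 0.00000000e+00,  0.00000000e+00,  0.00000000e+00,
         1.00000000e+00]])}
```

View pics/scene0.png

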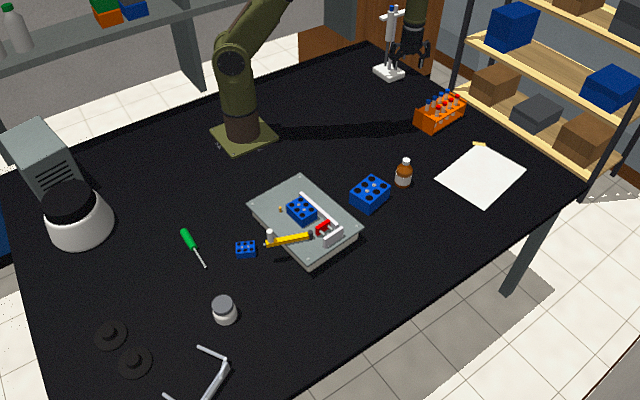

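View pics/side0.png

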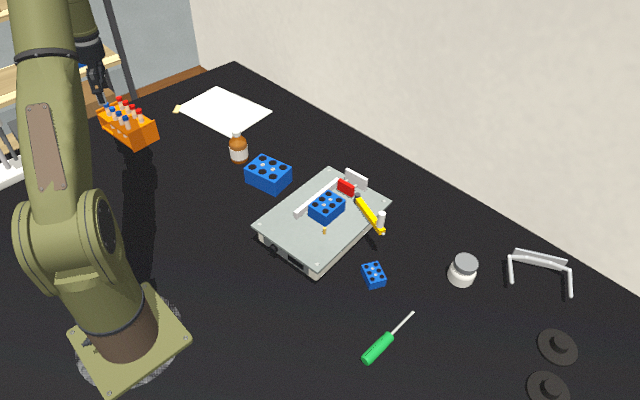

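Three blue blocks are visible in the scene view: a large one on the bench at (370,193), a small one on the bench at (245,249), and one on the platform at (301,209). The platform one fits, being middle-sized and right of the rail. I'll enlarge to confirm.

Run:
```python
import cv2,pickle,numpy as np
d=pickle.load(open("cam0.pkl","rb"))
a=d["scene"][0][165:280,225:405]; b=d["side"][0][150:290,240:400]
cv2.imwrite("pics/crop_a.png",cv2.resize(a,None,fx=4.4,fy=4.4,interpolation=cv2.INTER_CUBIC))
cv2.imwrite("pics/crop_b.png",cv2.resize(b,None,fx=4.2,fy=4.2,interpolation=cv2.INTER_CUBIC))
```

```text
(no output)
```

View pics/crop_a.png

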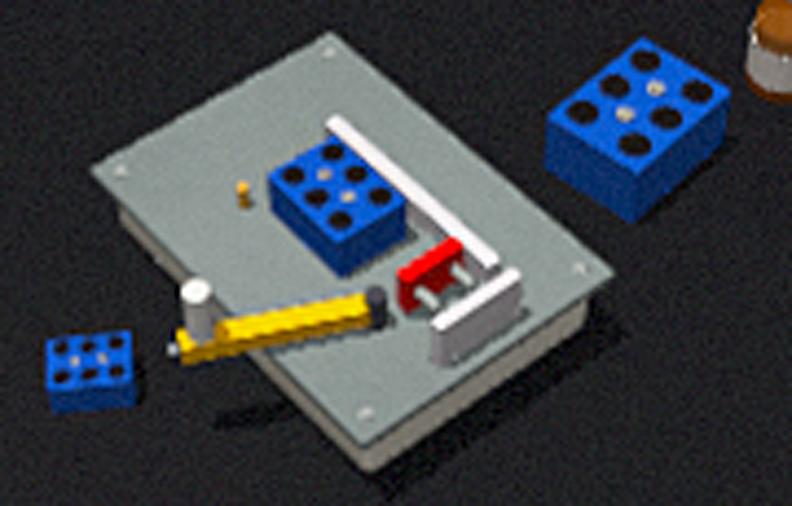

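View pics/crop_b.png

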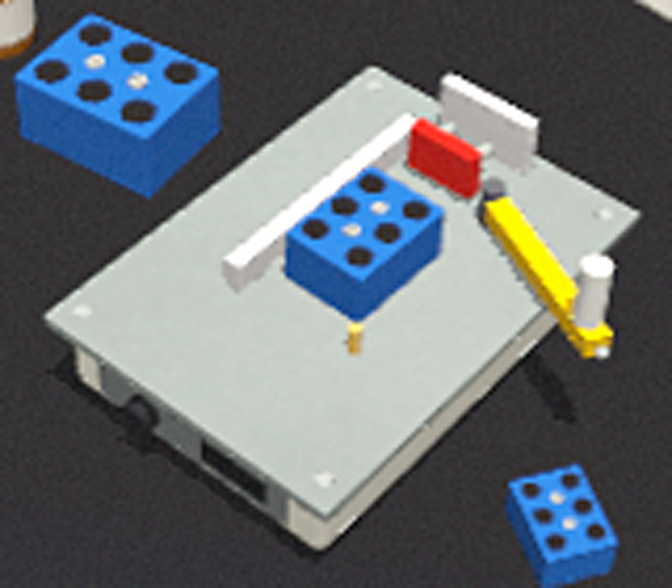

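The crop confirms it: the platform block lies in the lane between the other two in size. The bar is open and the brass pin is visible. Next I measure.

```bash
cat > h.py <<'E'
import cv2,numpy as np
def K(p,h=400):
    f=h/2/np.tan(np.radians(p["fovy"]/2)); return np.array([[f,0,p["cx"]],[0,f,p["cy"]],[0,0,1.]])
def rays(p,uv):
    return cv2.undistortPoints(np.asarray(uv,float).reshape(-1,1,2),K(p),np.array([p["k1"],0,0,0.])).reshape(-1,2)
def cast(p,uv,z):
    n=rays(p,uv); T=p["world_from_camera"]; d=np.c_[n,np.ones(len(n))]@T[:3,:3].T; c=T[:3,3]
    return c+d*((z-c[2])/d[:,2])[:,None]
def cloud(im,de,p):
    v,u=np.mgrid[:400,:640]; n=rays(p,np.c_[u.ravel(),v.ravel()]); z=de.ravel()
    P=np.c_[n*z[:,None],z]@p["world_from_camera"][:3,:3].T+p["world_from_camera"][:3,3]; P[z==0]=np.nan
    return P.reshape(400,640,3)
def proj(p,X):
    T=np.linalg.inv(p["world_from_camera"]); X=np.asarray(X,float).reshape(-1,3)
    uv,_=cv2.projectPoints(X,cv2.Rodrigues(T[:3,:3])[0],T[:3,3],K(p),np.array([p["k1"],0,0,0.])); return uv.reshape(-1,2)
def big(m):
    n,l,s,c=cv2.connectedComponentsWithStats(m.astype(np.uint8)); k=1+np.argmax(s[1:,4]); return l==k
E
python3 - <<'E'
from h import *
import pickle
d=pickle.load(open("cam0.pkl","rb"))
for n in("scene","side"):
    im,de,p=d[n]; P=cloud(im,de,p); hsv=cv2.cvtColor(im,cv2.COLOR_BGR2HSV); H,S,V=[hsv[...,i].astype(int) for i in range(3)]
    roi=(P[...,0]>.4)&(P[...,0]<.95)&(abs(P[...,1])<.35)
    def rect(m,z,name):
        v,u=np.nonzero(m); 
        W=cast(p,np.c_[u,v],z); r=cv2.minAreaRect((W[:,:2]*1000).astype(np.float32)); print(n,name,len(u),"z",np.median(P[...,2][m]).round(4),r, "uv",u.mean().round(1),v.mean().round(1))
        print(cv2.boxPoints(r).round(1).tolist())
    z=P[...,2]
    m=big(roi&(abs(z-.07)<.006)&(S<60)&(V>70)); rect(m,.07,"plat")
    blue=(H>100)&(H<130)&(S>120)
    mm=roi&blue&(abs(z-.11)<.006)
    nn,l,s,c=cv2.connectedComponentsWithStats(mm.astype(np.uint8)); print([(s[i,4],c[i].round(0).tolist()) for i in range(1,nn) if s[i,4]>20])
    v0,u0=(209,301) if n=="scene" else (206,326)
    m=cv2.morphologyEx(mm.astype(np.uint8),cv2.MORPH_CLOSE,np.ones((7,7)))>0
    nn,l,s,c=cv2.connectedComponentsWithStats(m.astype(np.uint8)); k=1+np.argmin([np.hypot(*(c[i]-(u0,v0))) if s[i,4]>80 else 999 for i in range(1,nn)]); rect(l==k,.11,"block")
    m=roi&(H>22)&(H<35)&(S>150)&(V>100)&(abs(z-.094)<.012); 
    if m.any(): rect(m,.094,"bar")
    m=roi&(abs(z-.14)<.004)&(S<60); 
    if m.any(): m=big(m); rect(m,.14,"knob")
    m=big(roi&((H<6)|(H>174))&(S>150)&(abs(z-.10)<.02));
    if m.any(): rect(m,.11,"red")
E
```

```text
scene plat 3544 z 0.0687 ((539.1222534179688, -72.40927124023438), (300.3333740234375, 221.45596313476562), 5.486831188201904) uv 303.8 219.9
[[379.1000061035156, 23.5], [400.20001220703125, -197.0], [699.2000122070312, -168.3000030517578], [678.0, 52.20000076293945]]
[(np.int32(347), [301.0, 208.0])]
scene block 429 z nan ((536.9091186523438, -80.83364868164062), (85.41586303710938, 62.665409088134766), 4.377255916595459) uv 300.9 208.2
[[491.8999938964844, -52.900001525878906], [496.70001220703125, -115.30000305175781], [581.9000244140625, -108.80000305175781], [577.0999755859375, -46.29999923706055]]
scene bar 152 z 0.0929 ((596.4786376953125, -168.2036895751953), (124.26140594482422, 15.567143440246582), 69.97190856933594) uv 289.8 237.2
[[567.9000244140625, -223.89999389648438], [582.5, -229.1999969482422], [625.0999755859375, -112.5], [610.4000244140625, -107.19999694824219]]
scene knob 25 z 0.1386 ((581.2951049804688, -213.50575256347656), (16.78706932067871, 14.687440872192383), 6.140934944152832) uv 268.5 231.4
[[572.2000122070312, -207.10000610351562], [573.7000122070312, -
[... 1144 characters left out ...]
8.8 213.5
[[562.5999755859375, -223.8000030517578], [583.0999755859375, -230.89999389648438], [625.2000122070312, -109.0999984741211], [604.7000122070312, -102.0]]
side knob 37 z 0.1401 ((580.3724365234375, -210.63687133789062), (17.28463363647461, 14.16118049621582), 39.550777435302734) uv 382.1 213.4
[[569.2000122070312, -210.6999969482422], [578.2000122070312, -221.60000610351562], [591.5, -210.60000610351562], [582.5, -199.6999969482422]]
side red 185 z 0.1001 ((609.8270874023438, -69.21519470214844), (38.56297302246094, 64.85088348388672), 6.117461681365967) uv 345.5 186.9
[[587.2000122070312, -39.0], [594.0999755859375, -103.5], [632.5, -99.4000015258789], [625.5, -34.900001525878906]]
```

Request:
carry_out:
  deltas:
    - [0,0,0.14,0,1]
    - [0,0,0.27,0,1]
    - [0.05,-0.13,0.27,0,1]
    - [0.1,-0.26,0.27,0,1]
    - [0.15,-0.39,0.27,0,1]
    - [0.2,-0.52,0.27,0,1]
    - [0.25,-0.65,0.27,0,1]
    - [0.3,-0.78,0.27,0,1]
    - [0.35,-0.91,0.27,0,1]
    - [0.38,-1,0.27,0,1]

```text
clock: 0.98
tcp_pos: [0.3947, 0.2546, 0.3122]
eef_rot: [0.728, 3.055, -0.003]
ft_force: [0.2, 0.1, -0.3]
finger_gap: 0.0002
```

Request:
carry_out:
  deltas:
    - [0.05,-0.13,0,0,1]
    - [0.1,-0.26,0,0,1]
    - [0.15,-0.39,0,0,1]
    - [0.2,-0.52,0,0,1]
    - [0.25,-0.65,0,0,1]
    - [0.3,-0.78,0,0,1]
    - [0.35,-0.91,0,0,1]
    - [0.4,-1,0,0,1]
    - [0.4,-1,0,0,1]
    - [0.4,-1,0,0,1]
    - [0.4,-1,0,0,1]

```text
clock: 1.9
tcp_pos: [0.5131, -0.0401, 0.312]
eef_rot: [-0.721, -3.057, -0.001]
ft_force: [-0.4, 0.7, -0.7]
finger_gap: -0.0002
```

```bash
cat > snap.py <<'E'
import sys,pickle,cv2
from station import bot
tag=sys.argv[1]; d={}
for n in sys.argv[2:]:
    p=bot.camera_params(n); im,de=bot.read_camera(n); d[n]=(im,de,p); cv2.imwrite(f"pics/{n}_{tag}.png",im)
pickle.dump(d,open(f"{tag}.pkl","wb"))
s=bot.get_state(); print({k:(v.round(4).tolist() if hasattr(v,'round') and hasattr(v,'tolist') else v) for k,v in s.items() if k not in("joint_torque","qvel")})
E
python3 snap.py v1 wrist
```

```text
{'clock': 1.95, 'joint_positions': [0.0934, 0.443, -0.1608, 1.7838, 0.0848, 0.9224, 1.0057], 'tcp_pos': [0.513, -0.0394, 0.3121], 'eef_rot': [-0.7184, -3.0572, -0.0013], 'ft_force': [0.1752, 0.9236, 0.0836], 'wrist_torque': [0.0534, 0.0154, 0.0179], 'finger_gap': -0.00016935975458139704}
```

View pics/wrist_v1.png

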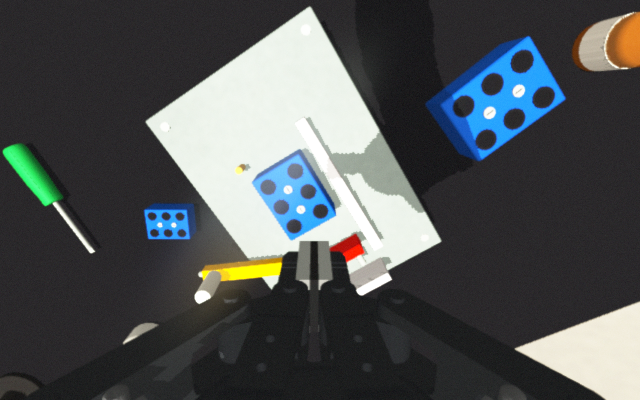

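The wrist view shows platform corners near (312,8), (147,122) and (440,241), the pin near (241,168), the block near (294,195) and the knob top near (200,297). I'll refine these and fit the shaker pose.

Run:
```python
from h import *
import pickle
im,de,p=pickle.load(open("v1.pkl","rb"))["wrist"]
c=im[100:320,130:450]; cv2.imwrite("pics/w1crop.png",cv2.resize(c,None,fx=2.5,fy=2.5,interpolation=cv2.INTER_CUBIC))
g=cv2.cvtColor(im,cv2.COLOR_BGR2GRAY)
uv=cv2.cornerSubPix(g,np.float32([[312,7],[147,122],[440,241]]).reshape(-1,1,2),(6,6),(-1,-1),(3,30,.01)).reshape(-1,2); print(uv)
W=cast(p,uv,.07)[:,:2]*1000; print(W, np.linalg.norm(W[0]-W[1]),np.linalg.norm(W[0]-W[2]))
M=np.array([[-155,110],[-155,-110],[155,110.]])
mw,mm=W.mean(0),M.mean(0); U,S,V=np.linalg.svd((M-mm).T@(W-mw)); R=V.T@np.diag([1,np.linalg.det(V.T@U.T)])@U.T
t=mw-R@mm; print("origin",t,"yaw",np.degrees(np.arctan2(R[1,0],R[0,0])),"res",(W-(M@R.T+t)).round(1).tolist())
hsv=cv2.cvtColor(im,cv2.COLOR_BGR2HSV);H,S_,Vv=[hsv[...,i].astype(int) for i in range(3)]
# block top: blue bright component
P=cloud(im,de,p)
b=((H>100)&(H<130)&(S_>120)); b[:,:]&=(abs(P[...,2]-.11)<.006)|np.isnan(P[...,2])
b=cv2.morphologyEx(b.astype(np.uint8),cv2.MORPH_CLOSE,np.ones((15,15)))
n,l,s,cc=cv2.connectedComponentsWithStats(b);k=l[185,297]or l[190,290]; print(s[k],cc[k])
v,u=np.nonzero(l==k); B=cast(p,np.c_[u,v],.11)[:,:2]*1000; r=cv2.minAreaRect(B.astype(np.float32)); print("block",r, "shaker frame",R.T@(np.array(r[0])-t))
for nm,q,z in(("pin",(239.5,167),.09),):
    w=cast(p,[q],z)[0,:2]*1000; print(nm,w,R.T@(w-t))
np.savez("shk.npz",R=R,t=t)
X=lambda x,y,z:np.r_[R@[x,y]+t,z]/1000
print("pred pin,rail ends,hinge,stop", proj(p,[X(-54,-47,90),X(110,34,92),X(-65,34,92),X(85,-42,94),X(85,-25,110),X(85,25,110)]).round(1).tolist())
```

```text
[[309.51263     5.5753555]
 [144.61177   121.20752  ]
 [441.23868   240.7666   ]]
[[ 366.92250023   29.73117738]
 [ 387.61014449 -188.17750993]
 [ 674.68200775   59.10763545]] 218.8884981681053 309.1583587015136
origin [531.29897306 -64.74402125] yaw 5.411015975109692 res [[0.3, -0.4], [0.2, 0.7], [-0.6, -0.3]]
[ 253  154   83   86 3881] [294.14480804 196.69621232]
block ((533.020263671875, -71.74339294433594), (79.84172058105469, 59.69200134277344), 4.22321081161499) shaker frame [ 1.05358148 -7.13049869]
pin [ 478.78708093 -113.46812439] [-56.87256083 -43.55512445]
pred pin,rail ends,hinge,stop [[238.5, 170.8], [374.0, 250.3], [294.1, 123.0], [308.8, 265.5], [321.1, 265.2], [359.0, 244.0]]
```

View pics/w1crop.png

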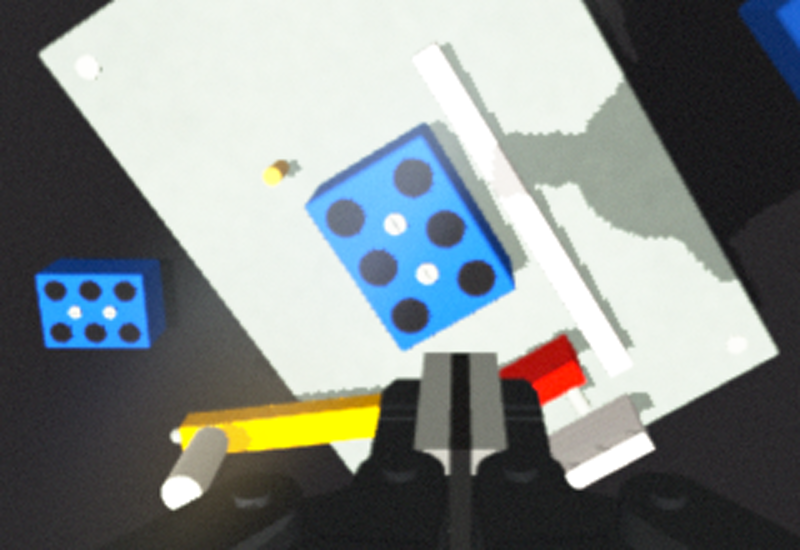

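Run:
```python
from h import *
import pickle
d=pickle.load(open("cam0.pkl","rb")); w=pickle.load(open("v1.pkl","rb"))["wrist"]
M={'nl':[-155,110],'nr':[-155,-110],'fl':[155,110.],'fr':[155,-110]}
px={'scene':(d['scene'],{'nl':(300,172),'nr':(246,204),'fl':(364,227),'fr':(309,271)},(269.5,231)),
'side':(d['side'],{'nl':(251,226),'nr':(316,279),'fl':(329,166),'fr':(392,201)},(382.3,212.5)),
'wrist':(w,{'nl':(310,6),'nr':(145,121),'fl':(441,241)},(202,297.6))}
for n,(c,q,kn) in px.items():
    im,de,p=c; g=cv2.cvtColor(im,cv2.COLOR_BGR2GRAY)
    # line fits on grey mask? use subpix corners
    uv=cv2.cornerSubPix(g,np.float32(list(q.values())).reshape(-1,1,2),(4,4),(-1,-1),(3,50,.01)).reshape(-1,2)
    W=cast(p,uv,.07)[:,:2]*1000; m=np.array([M[k] for k in q],float)
    mw,mm=W.mean(0),m.mean(0); U,S,V=np.linalg.svd((m-mm).T@(W-mw)); R=V.T@np.diag([1,np.linalg.det(V.T@U.T)])@U.T; t=mw-R@mm
    print(n,uv.round(1).tolist(),"org",t.round(1),"yaw",np.degrees(np.arctan2(R[1,0],R[0,0])).round(2),"res",(W-(m@R.T+t)).round(1).tolist())
    k=cast(p,[kn],.14)[0,:2]*1000; print(" knob world",k.round(1),"shaker",(ks:=R.T@(k-t)).round(1),"hinge rel",(v:=ks-[85,-42]).round(1),np.hypot(*v).round(1),"angle",np.arctan2(-v[1],-v[0]).round(3))
```

```text
scene [[299.6000061035156, 171.5], [245.0, 203.1999969482422], [364.29998779296875, 226.60000610351562], [308.20001220703125, 272.20001220703125]] org [535.4 -72.5] yaw 5.69 res [[-5.9, 2.9], [-3.7, 3.1], [-4.3, 1.0], [13.9, -7.0]]
 knob world [ 581.8 -211.4] shaker [  32.4 -142.8] hinge rel [ -52.6 -100.8] 113.7 angle 1.09
side [[249.6999969482422, 224.89999389648438], [315.6000061035156, 280.70001220703125], [328.3999938964844, 165.0], [392.1000061035156, 200.5]] org [527.7 -70.8] yaw 5.19 res [[4.0, 2.6], [-13.3, -10.2], [5.0, 3.5], [4.3, 4.1]]
 knob world [ 583.3 -209.2] shaker [  42.8 -142.8] hinge rel [ -42.2 -100.8] 109.3 angle 1.174
wrist [[309.5, 5.699999809265137], [144.8000030517578, 121.19999694824219], [441.20001220703125, 240.8000030517578]] org [531.3 -64.7] yaw 5.4 res [[0.4, -0.5], [0.3, 0.8], [-0.6, -0.3]]
 knob world [ 580.8 -207.2] shaker [  35.8 -146.5] hinge rel [ -49.2 -104.5] 115.5 angle 1.131
```

Request:
carry_out:
  deltas:
    - [0.07,-0.12,0,0.01,1]
    - [0.13,-0.24,0,0.02,1]
    - [0.2,-0.36,0,0.034,1]
    - [0.26,-0.48,0,0.034,1]
    - [0.325,-0.597,0,0.034,1]
    - [0.325,-0.597,-0.1,0.034,1]
    - [0.325,-0.597,-0.2,0.034,1]
    - [0.325,-0.597,-0.3,0.034,1]
    - [0.325,-0.597,-0.4,0.034,1]
    - [0.325,-0.597,-0.45,0.034,1]
    - [0.325,-0.597,-0.45,0.034,1]
    - [0.325,-0.597,-0.45,0.034,1]

```text
clock: 2.95
tcp_pos: [0.6111, -0.2181, 0.177]
eef_rot: [-0.554, -3.091, -0.002]
ft_force: [-0.3, -0.5, 0.8]
finger_gap: -0.0003
```

```bash
python3 snap.py v2 wrist scene side
python3 - <<'E'
import pickle,cv2,numpy as np
d=pickle.load(open("v2.pkl","rb"))
a=cv2.resize(d["side"][0][150:270,310:450],None,fx=4,fy=4); b=d["scene"][0][165:285,225:365]; b=cv2.resize(b,None,fx=4,fy=4)
c=np.vstack([np.hstack([a,b])])[:, :]; cv2.imwrite("pics/v2c.png",cv2.resize(c,(800,343)))
E
```

```text
{'clock': 3.1, 'joint_positions': [0.355, 0.7806, -0.1527, 1.5375, 0.1452, 0.831, 1.3629], 'tcp_pos': [0.6125, -0.2197, 0.1793], 'eef_rot': [0.5557, 3.0884, -0.0001], 'ft_force': [-0.3747, -0.2986, -0.0518], 'wrist_torque': [0.0152, -0.0179, 0.065], 'finger_gap': -0.00010806122066860315}
```

View pics/wrist_v2.png

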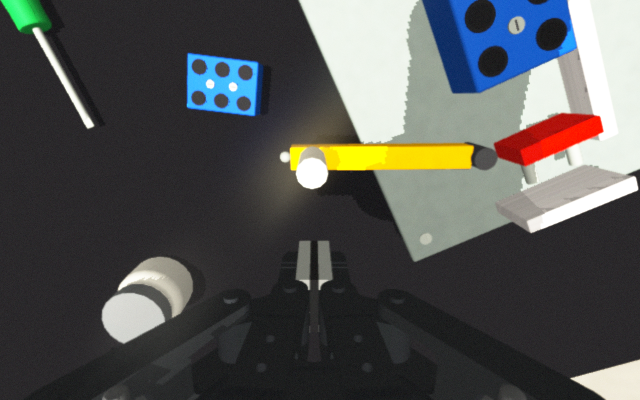

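View pics/v2c.png

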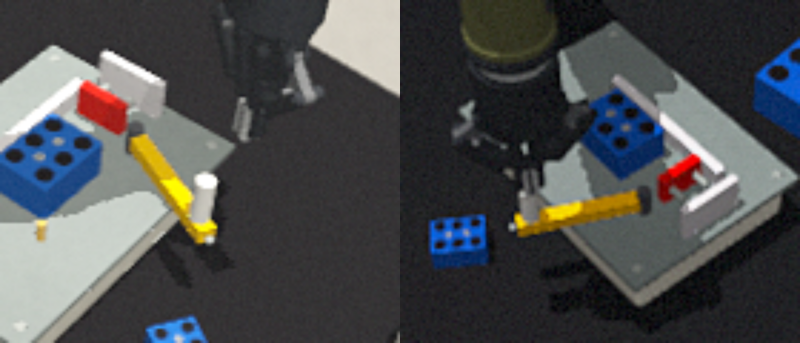

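The wrist view shows the knob top at (312,173), straight ahead of the fingers at (314,250). The bar is level in the image with the hinge at (484,156).

Run:
```python
from h import *
import pickle
im,de,p=pickle.load(open("v2.pkl","rb"))["wrist"]; P=cloud(im,de,p)
z=np.load("shk.npz"); R,t=z["R"],z["t"]
for nm,q,zz in(("knob",(312,173),.14),("hinge",(485,156),.096),("fr corner",(414.5,261),.07)):
    w=cast(p,[q],zz)[0]*1000; print(nm,w.round(1),"shaker",(R.T@(w[:2]-t)).round(1),"depth z",P[q[1] if isinstance(q[1],int) else 170,int(q[0]),2].round(4))
# arc plan: cmd pose now
cmd=np.array([.6115,-.220,.177]); 
for t0 in (np.array([531.3,-65.5]),):
    for a,s in [(1.12,19),(1.0,19),(.9,19),(.8,19),(.7,19),(.6,19),(.5,19),(.4,19),(.3,19),(.2,19),(.1,19),(.05,19),(0.02,19),(0,19)]:
        rad=np.array([-np.cos(a),-np.sin(a)]); pd=np.array([-np.sin(a),np.cos(a)])
        w=R@(np.array([85,-42])+115*rad-s*pd)+t0; dl=(w/1000-cmd[:2])/.3
        print(a,w.round(1),dl.round(3),"roll",round((a-1.12)/np.pi,3))
```

```text
knob [ 580.6 -206.5  140. ] shaker [  35.7 -145.8] depth z 0.1407
hinge [619.5 -96.5  96. ] shaker [ 84.8 -39.9] depth z 0.1017
fr corner [ 694.7 -158.6   70. ] shaker [ 153.9 -108.8] depth z 0.0703
1.12 [ 597.6 -213.7] [-0.046  0.021] roll 0.0
1.0 [ 584.  -210.2] [-0.092  0.033] roll -0.038
0.9 [ 573.1 -206.1] [-0.128  0.046] roll -0.07
0.8 [ 562.7 -200.9] [-0.163  0.064] roll -0.102
0.7 [ 552.9 -194.7] [-0.195  0.084] roll -0.134
0.6 [ 543.7 -187.5] [-0.226  0.108] roll -0.166
0.5 [ 535.2 -179.4] [-0.254  0.135] roll -0.197
0.4 [ 527.7 -170.6] [-0.279  0.165] roll -0.229
0.3 [ 521. -161.] [-0.302  0.197] roll -0.261
0.2 [ 515.3 -150.9] [-0.321  0.23 ] roll -0.293
0.1 [ 510.7 -140.2] [-0.336  0.266] roll -0.325
0.05 [ 508.8 -134.7] [-0.342  0.284] roll -0.341
0.02 [ 507.8 -131.3] [-0.346  0.296] roll -0.35
0 [ 507.2 -129.1] [-0.348  0.303] roll -0.357
```

Request:
carry_out:
  deltas:
    - [0,0,-0.12,0,1]
    - [0,0,-0.24,0,1]
    - [0,0,-0.24,0,1]
    - [-0.025,0.01,-0.24,0,1]
    - [-0.046,0.021,-0.24,0,1]
    - [-0.069,0.027,-0.24,-0.019,1]
    - [-0.092,0.033,-0.24,-0.038,1]
    - [-0.11,0.04,-0.24,-0.054,1]
    - [-0.128,0.046,-0.24,-0.07,1]
    - [-0.146,0.055,-0.24,-0.086,1]
    - [-0.163,0.064,-0.24,-0.102,1]
    - [-0.18,0.074,-0.24,-0.118,1]
    - [-0.195,0.084,-0.24,-0.134,1]
    - [-0.211,0.096,-0.24,-0.15,1]
    - [-0.226,0.108,-0.24,-0.166,1]
    - [-0.24,0.122,-0.24,-0.182,1]
    - [-0.254,0.135,-0.24,-0.197,1]

```text
clock: 4.52
tcp_pos: [0.5362, -0.1796, 0.1079]
eef_rot: [1.474, 2.77, 0.002]
ft_force: [0.4, -0.1, 0.2]
finger_gap: 0.0002
```

```bash
python3 snap.py v3 wrist
```

```text
{'clock': 4.5667, 'joint_positions': [0.2213, 0.787, 0.0329, 1.8648, -0.0522, 0.4884, 0.8822], 'tcp_pos': [0.5351, -0.1783, 0.1077], 'eef_rot': [1.4765, 2.7709, 0.0026], 'ft_force': [-1.6802, 1.8082, -0.6937], 'wrist_torque': [0.0442, 0.0711, 0.0029], 'finger_gap': -4.549673025148979e-05}
```

View pics/wrist_v3.png

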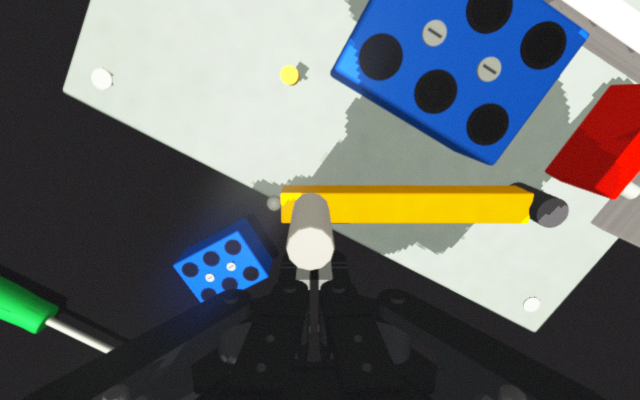

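The bar is following the fingers: the knob at (311,240) sits against the finger tips.

Request:
carry_out:
  deltas:
    - [-0.013,0.015,0,-0.016,1]
    - [-0.025,0.03,0,-0.032,1]
    - [-0.037,0.046,0,-0.048,1]
    - [-0.048,0.062,0,-0.064,1]
    - [-0.058,0.078,0,-0.08,1]
    - [-0.067,0.095,0,-0.096,1]
    - [-0.075,0.113,0,-0.112,1]
    - [-0.082,0.131,0,-0.128,1]
    - [-0.085,0.14,0,-0.136,1]
    - [-0.085,0.14,0,-0.136,1]

```text
clock: 5.4
tcp_pos: [0.5105, -0.1375, 0.1068]
eef_rot: [2.025, 2.399, 0.003]
ft_force: [0.3, -0.7, 0.1]
finger_gap: -0.0002
```

```bash
python3 snap.py v4 wrist
```

```text
{'clock': 5.45, 'joint_positions': [0.0946, 0.7661, 0.1361, 1.9748, -0.2374, 0.4133, 0.5802], 'tcp_pos': [0.5104, -0.1376, 0.1065], 'eef_rot': [2.0243, 2.3999, 0.0023], 'ft_force': [-1.4427, -0.8041, -0.0226], 'wrist_torque': [-0.061, -0.0227, -0.0035], 'finger_gap': -0.000233468107166848}
```

View pics/wrist_v4.png

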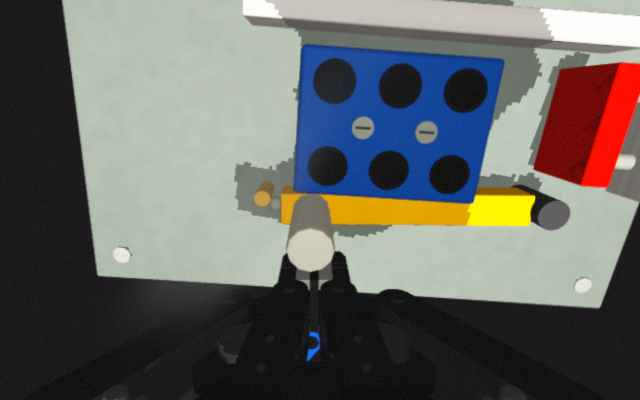

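The nose at (276,203) is just meeting the brass pin at (263,195). I'll ease it over.

Request:
carry_out:
  deltas:
    - [-0.003,0.007,0,-0.006,1]
    - [-0.005,0.014,0,-0.012,1]
    - [-0.007,0.021,0,-0.018,1]
    - [-0.007,0.021,0,-0.018,1]

```text
clock: 5.78
tcp_pos: [0.5072, -0.1306, 0.1054]
eef_rot: [-2.095, -2.34, -0.001]
ft_force: [0.6, -1.0, -0.7]
finger_gap: -0.0001
```

Request:
carry_out:
  deltas:
    - [-0.001,0.004,0,-0.003,1]
    - [-0.002,0.007,0,-0.007,1]
    - [-0.002,0.007,0,-0.007,1]
    - [-0.002,0.007,0,-0.007,1]

```text
clock: 6.12
tcp_pos: [0.5068, -0.1304, 0.1053]
eef_rot: [2.121, 2.316, -0.001]
ft_force: [1.0, -4.8, 1.0]
finger_gap: -0.0003
```

```bash
python3 snap.py v5 wrist
```

```text
{'clock': 6.1667, 'joint_positions': [0.0689, 0.7664, 0.156, 1.9902, -0.2742, 0.4038, 0.5227], 'tcp_pos': [0.5068, -0.1303, 0.1053], 'eef_rot': [2.1208, 2.3157, -0.0011], 'ft_force': [0.2587, -5.2241, 0.7322], 'wrist_torque': [-1.0286, -0.1764, 0.0367], 'finger_gap': 7.219196428435506e-05}
```

View pics/wrist_v5.png

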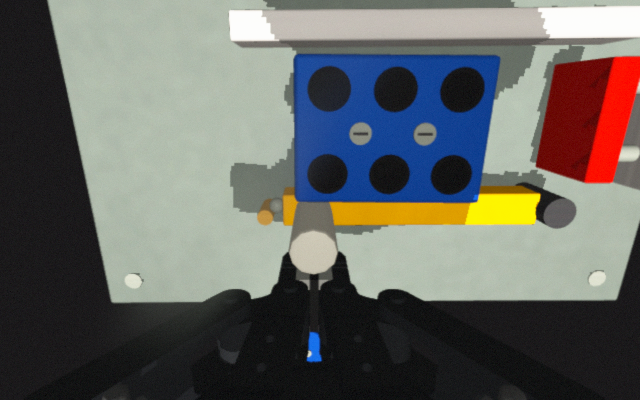

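Request:
carry_out:
  deltas:
    - [0,0.004,0,0,1]
    - [0,0.004,0,0,1]
    - [0,0.004,0,0,1]

```text
clock: 6.42
tcp_pos: [0.5068, -0.1303, 0.1053]
eef_rot: [2.121, 2.314, -0.002]
ft_force: [1.3, -7.5, -0.1]
finger_gap: 0.0
```

Request:
carry_out:
  deltas:
    - [0,-0.05,0,0,1]
    - [0,-0.1,0,0,1]
    - [0,-0.1,0.12,0,1]
    - [0,-0.1,0.24,0,1]
    - [0,-0.1,0.36,0,1]
    - [-0.05,0,0.48,0,1]
    - [-0.1,0.1,0.48,0,1]
    - [-0.1,0.1,0.48,0,1]
    - [-0.1,0.1,0.48,0,1]

```text
clock: 7.17
tcp_pos: [0.4754, -0.0943, 0.2494]
eef_rot: [-2.112, -2.322, -0.002]
ft_force: [0.1, -0.6, -1.2]
finger_gap: 0.0
```

```bash
python3 snap.py v6 wrist
```

```text
{'clock': 7.2167, 'joint_positions': [-0.066, 0.4965, 0.2631, 1.966, -0.1943, 0.7048, 0.4078], 'tcp_pos': [0.4759, -0.0961, 0.249], 'eef_rot': [-2.1152, -2.3199, -0.0001], 'ft_force': [0.3004, 0.3557, 0.717], 'wrist_torque': [-0.0509, -0.0453, -0.0606], 'finger_gap': 0.0002136362050311541}
```

View pics/wrist_v6.png

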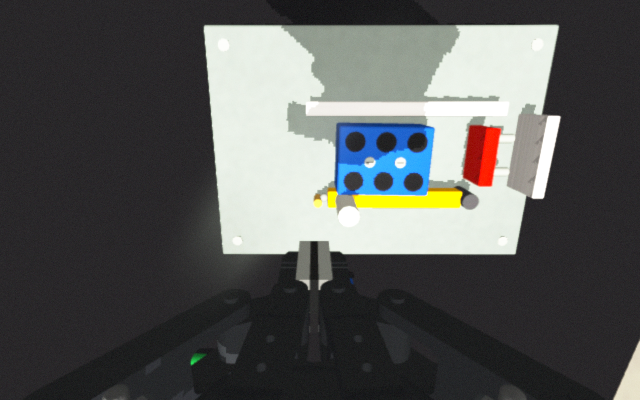

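The finger didn't move while its force rose to 7.5 N, so the bar was at its limit. With the fingers off, the bar at (395,198) looks parallel to the rail at (407,108). I'll check this numerically.

Run:
```python
from h import *
import pickle
im,de,p=pickle.load(open("v6.pkl","rb"))["wrist"]; P=cloud(im,de,p)
cv2.imwrite("pics/w6crop.png",cv2.resize(im[90:230,290:570],None,fx=2.8,fy=2.8,interpolation=cv2.INTER_CUBIC))
g=cv2.cvtColor(im,cv2.COLOR_BGR2GRAY)
uv=cv2.cornerSubPix(g,np.float32([[206,26],[223,253],[557,26],[515,253]]).reshape(-1,1,2),(5,5),(-1,-1),(3,30,.01)).reshape(-1,2); print(uv.round(1).tolist())
W=cast(p,uv,.07)[:,:2]*1000
M=np.array([[-155,110],[-155,-110],[155,110.],[155,-110]])
mw,mm=W.mean(0),M.mean(0); U,S,V=np.linalg.svd((M-mm).T@(W-mw)); R=V.T@np.diag([1,np.linalg.det(V.T@U.T)])@U.T
t=mw-R@mm; print("origin",t,"yaw",np.degrees(np.arctan2(R[1,0],R[0,0])),"res",(W-(M@R.T+t)).round(1).tolist())
hsv=cv2.cvtColor(im,cv2.COLOR_BGR2HSV);H,S_,Vv=[hsv[...,i].astype(int) for i in range(3)]
z=P[...,2]
def rect(m,zz,nm,close=3):
    m=big(cv2.morphologyEx(m.astype(np.uint8),cv2.MORPH_CLOSE,np.ones((close,close)))>0)
    v,u=np.nonzero(m); B=cast(p,np.c_[u,v],zz)[:,:2]*1000; r=cv2.minAreaRect(B.astype(np.float32)); print(nm,r,"shaker",(R.T@(np.array(r[0])-t)).round(1)); print(((cv2.boxPoints(r)-t)@R).round(1).tolist())
rect((H>100)&(H<130)&(S_>120)&(abs(z-.11)<.006),.11,"block",15)
rect((H>20)&(H<35)&(S_>120)&(abs(z-.094)<.005),.094,"bar")
w=cast(p,[(348.5,217)],.14)[0,:2]*1000; print("knob",(R.T@(w-t)).round(1))
np.savez("shk6.npz",R=R,t=t)
```

```text
[[203.6999969482422, 24.899999618530273], [222.89999389648438, 253.39999389648438], [558.4000244140625, 24.799999237060547], [514.7999877929688, 253.8000030517578]]
origin [531.3100766  -64.61774883] yaw 5.36399845169939 res [[0.8, -0.4], [0.6, 0.6], [-0.7, -0.7], [-0.7, 0.5]]
block ((532.9644775390625, -67.35395812988281), (79.95744323730469, 59.697906494140625), 4.644724369049072) shaker [ 1.4 -2.9]
[[-38.2, 27.5], [-39.0, -32.2], [41.0, -33.2], [41.7, 26.5]]
bar ((564.0224609375, -102.9864730834961), (101.1949691772461, 16.569141387939453), 5.437760829925537) shaker [ 29.  -41.3]
[[-21.6, -33.0], [-21.6, -49.6], [79.6, -49.5], [79.6, -32.9]]
knob [-30.2 -42.8]
```

View pics/w6crop.png

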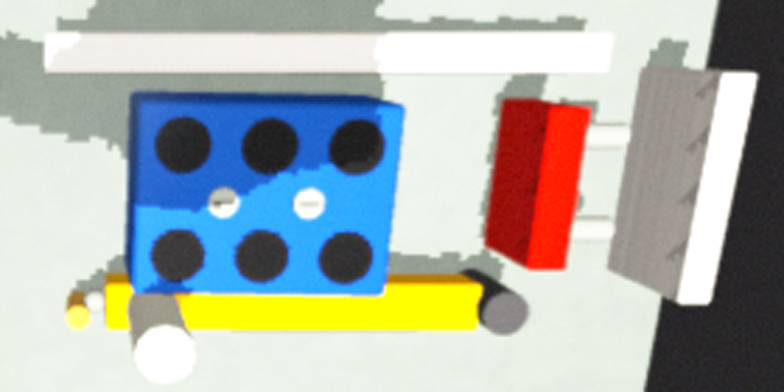

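The bar is confirmed shut: it is parallel to within 0.1°, the knob is at (-30.2,-42.8), and the nose sits on the pin. The block is at (1.4,-2.9), askew about 0.7°. Before pushing past the knob I'll check the gripper's width from the wrist depth.

Run:
```python
from h import *
import pickle
from scipy.spatial.transform import Rotation as Ro
im,de,p=pickle.load(open("v6.pkl","rb"))["wrist"]; P=cloud(im,de,p)
tcp=np.array([.4759,-.0961,.249]); R=Ro.from_rotvec([-2.1152,-2.3199,-.0001]).as_matrix()
T=(P-tcp)@R*1000
m=(P[...,2]>.23)&(de>0)
q=T[m]; 
for z0 in range(-160,10,10):
    s=q[(q[:,2]>=z0)&(q[:,2]<z0+10)]
    if len(s)>3: print(z0,len(s),"x",s[:,0].min().round(),s[:,0].max().round(),"y",s[:,1].min().round(),s[:,1].max().round())
```

```text
-100 1741 x 17.0 24.0 y -56.0 57.0
-90 12191 x 6.0 22.0 y -62.0 62.0
-80 11846 x -5.0 21.0 y -57.0 57.0
-70 6085 x -6.0 21.0 y -49.0 49.0
-60 7331 x -9.0 17.0 y -40.0 41.0
-50 2127 x -9.0 17.0 y -32.0 33.0
-40 1061 x -9.0 15.0 y -14.0 14.0
-30 815 x 9.0 15.0 y -14.0 14.0
-20 655 x 9.0 15.0 y -14.0 14.0
-10 183 x 9.0 14.0 y -12.0 12.0
```

The links are too wide across the jaws to pass the knob at a low height. With the jaws along the lane (the present yaw) everything stays within ±17 mm of the lane's centre, and the flat back of the closed fingers, 14 mm from the centre line, can push the block. Lowering behind the block.

Request:
carry_out:
  deltas:
    - [-0.02,0.05,0,0.001,1]
    - [-0.034,0.081,-0.06,0.0015,1]
    - [-0.034,0.081,-0.18,0.0015,1]
    - [-0.034,0.081,-0.3,0.0015,1]
    - [-0.034,0.081,-0.4,0.0015,1]
    - [-0.034,0.081,-0.48,0.0015,1]
    - [-0.034,0.081,-0.53,0.0015,1]
    - [-0.034,0.081,-0.563,0.0015,1]
    - [-0.034,0.081,-0.563,0.0015,1]
    - [-0.034,0.081,-0.563,0.0015,1]
  squeeze: 80

```text
clock: 8.05
tcp_pos: [0.4663, -0.0742, 0.08]
eef_rot: [-2.115, -2.321, 0.001]
ft_force: [0.5, 0.6, 0.5]
finger_gap: -0.0002
```

```bash
python3 snap.py v7 wrist side
```

```text
{'clock': 8.15, 'joint_positions': [0.0001, 0.7774, 0.0968, 2.1468, -0.3033, 0.2285, 0.4585], 'tcp_pos': [0.4671, -0.074, 0.0811], 'eef_rot': [2.1144, 2.3219, 0.0011], 'ft_force': [-0.0885, -0.7818, -0.1204], 'wrist_torque': [-0.0234, -0.0687, -0.034], 'finger_gap': -0.00019046065728116617}
```

View pics/wrist_v7.png

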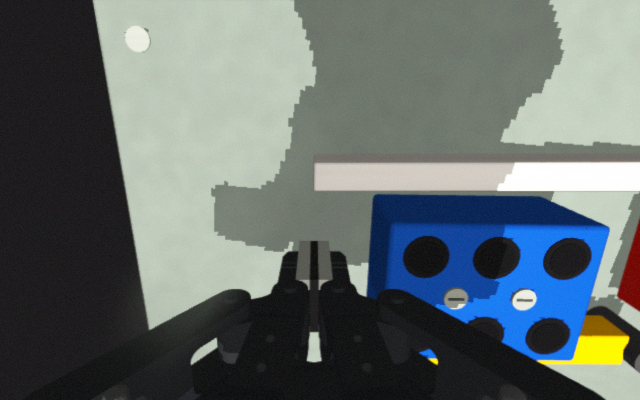

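View pics/side_v7.png

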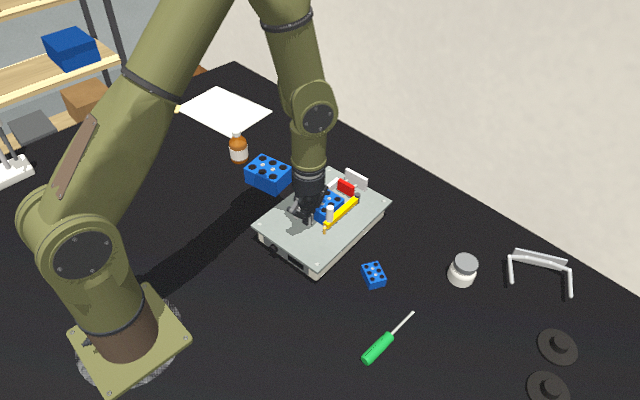

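Fingers are at (315,265) in the wrist view, in the lane behind the block's near end at about column 370, with clear space all round. Sliding forward.

Request:
carry_out:
  deltas:
    - [0.017,0.0016,0,0,1]
    - [0.033,0.0031,0,0,1]
    - [0.05,0.0047,0,0,1]
    - [0.066,0.0062,0,0,1]
    - [0.083,0.0078,0,0,1]
    - [0.1,0.0094,0,0,1]
    - [0.116,0.0109,0,0,1]
    - [0.133,0.0125,0,0,1]
    - [0.15,0.014,0,0,1]
    - [0.166,0.0156,0,0,1]
    - [0.166,0.0156,0,0,1]
    - [0.166,0.0156,0,0,1]

```text
clock: 9.15
tcp_pos: [0.5177, -0.0689, 0.0804]
eef_rot: [2.113, 2.322, 0.002]
ft_force: [0.1, 0.2, -0.5]
finger_gap: -0.0001
```

```bash
python3 snap.py v8 wrist side scene
```

```text
{'clock': 9.3, 'joint_positions': [-0.0379, 0.809, 0.1372, 2.0066, -0.2981, 0.3438, 0.4325], 'tcp_pos': [0.5167, -0.069, 0.0804], 'eef_rot': [2.1142, 2.3227, 0.001], 'ft_force': [0.3771, -0.3535, -0.6389], 'wrist_torque': [-0.0388, -0.0577, -0.0257], 'finger_gap': -8.12678104781812e-05}
```

View pics/wrist_v8.png

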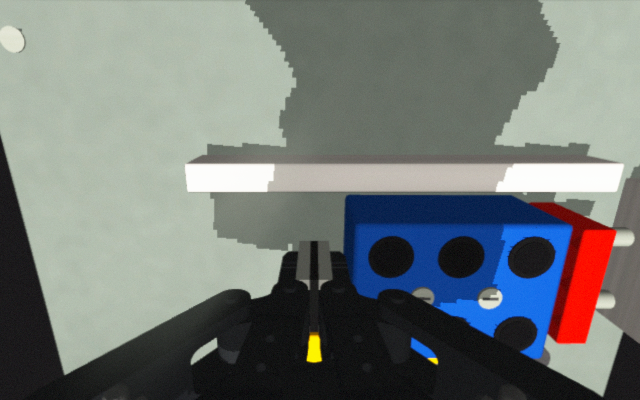

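The block moved with the fingers, and its far edge at column 570 is now at the red pad (560–610). I'll push in small steps, watching the force.

Request:
carry_out:
  deltas:
    - [0.007,0.0006,0,0,1]
    - [0.0133,0.0012,0,0,1]
    - [0.0133,0.0012,0,0,1]
    - [0.0133,0.0012,0,0,1]

```text
clock: 9.63
tcp_pos: [0.5201, -0.0686, 0.0804]
eef_rot: [-2.115, -2.323, 0.0]
ft_force: [-1.0, -0.3, 0.7]
finger_gap: -0.0002
```

Request:
carry_out:
  deltas:
    - [0.007,0.0006,0,0,1]
    - [0.0133,0.0012,0,0,1]
    - [0.0133,0.0012,0,0,1]
    - [0.0133,0.0012,0,0,1]

```text
clock: 9.97
tcp_pos: [0.5237, -0.0684, 0.0804]
eef_rot: [-2.114, -2.323, 0.001]
ft_force: [-3.8, -1.6, 1.7]
finger_gap: -0.0003
```

Request:
carry_out:
  deltas:
    - [0.007,0.0006,0,0,1]
    - [0.0133,0.0012,0,0,1]
    - [0.0133,0.0012,0,0,1]
    - [0.0133,0.0012,0,0,1]

```text
clock: 10.3
tcp_pos: [0.5257, -0.0683, 0.0803]
eef_rot: [-2.113, -2.32, 0.005]
ft_force: [-6.4, -1.1, 5.1]
finger_gap: -0.0001
```

```bash
python3 snap.py v9 wrist side scene
```

```text
{'clock': 10.45, 'joint_positions': [-0.0452, 0.8171, 0.1469, 1.9753, -0.2959, 0.374, 0.4258], 'tcp_pos': [0.5257, -0.0684, 0.0803], 'eef_rot': [-2.1134, -2.3198, 0.0048], 'ft_force': [-6.3712, -1.6956, 5.2931], 'wrist_torque': [-0.2043, 1.3264, -0.0077], 'finger_gap': -0.00010711608502461079}
```

View pics/wrist_v9.png

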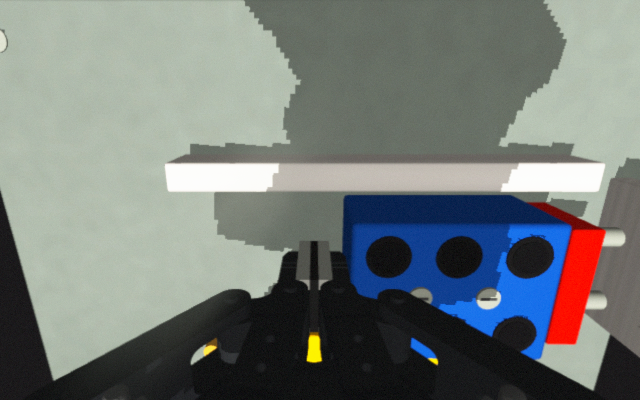

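The push is at 6.4 N and the pad is flush against the block. There is also an unexpected +5 N in z, so I'll look from outside before adding more.

Run:
```python
import pickle,cv2,numpy as np
d=pickle.load(open("v9.pkl","rb"))
a=cv2.resize(d["side"][0][160:260,270:400],(520,400),interpolation=cv2.INTER_CUBIC); b=cv2.resize(d["scene"][0][165:265,250:350],(400,400),interpolation=cv2.INTER_CUBIC)
cv2.imwrite("pics/v9c.png",cv2.resize(np.hstack([a,b]),(800,348)))
```

```text
(no output)
```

View pics/v9c.png

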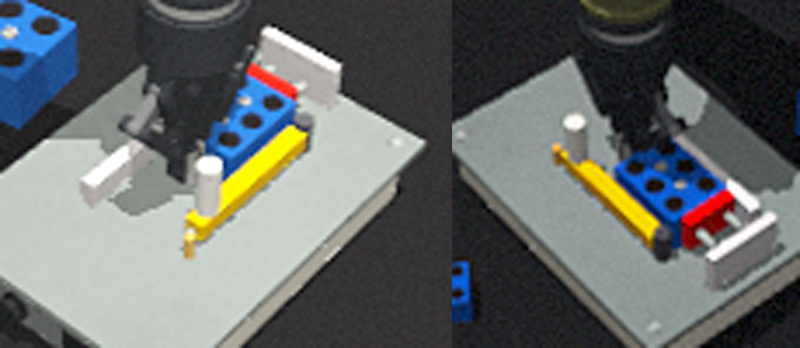

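Request:
carry_out:
  deltas:
    - [0,0,0.0033,0,1]
    - [0,0,0.0033,0,1]
    - [0,0,0.0033,0,1]

```text
clock: 10.7
tcp_pos: [0.5269, -0.0682, 0.081]
eef_rot: [-2.114, -2.321, 0.003]
ft_force: [-5.5, -1.1, -2.0]
finger_gap: -0.0001
```

```bash
cat > st.py <<'E'
from station import bot
s=bot.get_state(); print({k:s[k].round(4).tolist() for k in("tcp_pos","eef_rot","ft_force","wrist_torque")},s["clock"])
E
python3 st.py
```

```text
{'tcp_pos': [0.5269, -0.0682, 0.081], 'eef_rot': [-2.114, -2.3214, 0.0028], 'ft_force': [-5.5424, -1.071, -1.979], 'wrist_torque': [-0.2647, 0.9626, -0.012]} 10.7
```

The z force was stick friction at the fingertips: 1 mm of lift swung it from +5 to -2 N. Continuing the push.

Request:
carry_out:
  deltas:
    - [0.007,0.0006,0,0,1]
    - [0.0133,0.0012,0,0,1]
    - [0.0133,0.0012,0,0,1]
    - [0.0133,0.0012,0,0,1]

```text
clock: 11.03
tcp_pos: [0.5297, -0.0679, 0.0806]
eef_rot: [-2.113, -2.32, 0.005]
ft_force: [-6.9, -1.5, -1.5]
finger_gap: 0.0
```

```bash
python3 st.py
```

```text
{'tcp_pos': [0.5297, -0.0679, 0.0806], 'eef_rot': [-2.1129, -2.3198, 0.0054], 'ft_force': [-6.876, -1.454, -1.5131], 'wrist_torque': [-0.3357, 1.383, -0.0509]} 11.0333
```

```bash
python3 snap.py v10 wrist side scene >/dev/null
python3 - <<'E'
from h import *
import pickle
z6=np.load("shk6.npz"); R,t=z6["R"],z6["t"]
def red(im):
    hsv=cv2.cvtColor(im,cv2.COLOR_BGR2HSV);H,S,V=[hsv[...,i].astype(int) for i in range(3)]
    return ((H<6)|(H>174))&(S>150)&(V>60), (H>100)&(H<130)&(S>120), V,S
for f in("v7","v8","v9","v10"):
    d=pickle.load(open(f+".pkl","rb"))
    im,de,p=d["wrist"]; r,b,V,S=red(im); 
    out=[]
    for row in (235,250,265,280,295):
        us=np.nonzero(r[row,400:])[0]+400
        if len(us)<3: continue
        # top face right edge (back of pad top) ; left edge on row
        e=cast(p,[(us.max()+.5,row),(us.min()-.5,row)],.11)[:,:2]*1000
        out.append((((e-t)@R)[:,0]).round(1).tolist())
    print(f,"red max/min x at z.11:",out)
    # rail end right edge at z .092
    row=180; us=[u for u in range(400,640) if V[row,u]>200 and S[row,u]<40]
    if us: print("  rail row",row,max(us),((cast(p,[(max(us)+.5,row)],.092)[0,:2]*1000-t)@R).round(1))
c=pickle.load(open("v10.pkl","rb"))["wrist"][0]; cv2.imwrite("pics/w10crop.png",cv2.resize(c[140:370,330:640],None,fx=2.5,fy=2.5,interpolation=cv2.INTER_CUBIC))
E
```

```text
v7 red max/min x at z.11: [[53.3, 51.6], [55.0, 51.7], [56.7, 51.5], [58.4, 51.7], [60.2, 51.8]]
  rail row 180 639 [65.5 38.2]
v8 red max/min x at z.11: [[97.1, 81.0], [97.1, 81.3], [97.2, 81.1], [96.9, 81.3], [97.0, 81.2]]
  rail row 180 620 [110.4  38.7]
v9 red max/min x at z.11: [[100.6, 88.3], [100.6, 88.2], [100.6, 88.4], [100.6, 88.2], [100.6, 88.4]]
  rail row 180 601 [110.2  38.6]
v10 red max/min x at z.11: [[104.4, 92.2], [104.4, 92.4], [104.4, 92.2], [104.4, 92.4], [104.4, 92.2]]
  rail row 180 591 [110.4  38.5]
```

View pics/w10crop.png

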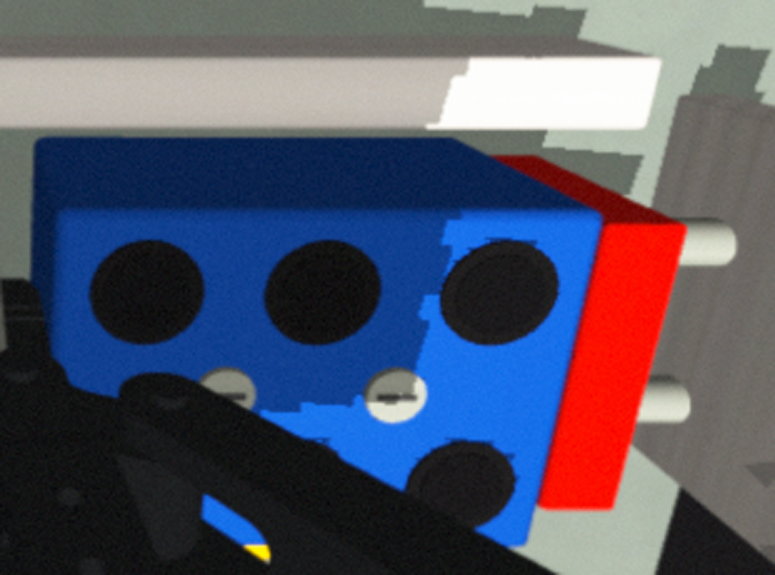

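The pad's back edge went from 97.0 mm (free) to 100.6 to 104.4, so the stop is now pressed 7.4 mm. The block's far edge is parallel to the pad. About 2.7 mm more is needed.

Request:
carry_out:
  deltas:
    - [0.006,0.0006,0,0,1]
    - [0.012,0.0011,0,0,1]
    - [0.012,0.0011,0,0,1]
    - [0.012,0.0011,0,0,1]
    - [0.012,0.0011,0,0,1]

```text
clock: 11.6
tcp_pos: [0.5317, -0.0677, 0.0806]
eef_rot: [-2.112, -2.318, 0.008]
ft_force: [-10.0, -1.0, 0.5]
finger_gap: 0.0003
```

```bash
python3 snap.py v11 wrist side scene
cat > meas.py <<'E'
from h import *
import pickle,sys
z6=np.load("shk6.npz"); R,t=z6["R"],z6["t"]
im,de,p=pickle.load(open(sys.argv[1]+".pkl","rb"))["wrist"]
hsv=cv2.cvtColor(im,cv2.COLOR_BGR2HSV);H,S,V=[hsv[...,i].astype(int) for i in range(3)]
r=((H<6)|(H>174))&(S>150)&(V>60); b=(H>100)&(H<130)&(S>120)
for row in(240,265,290,315,330):
    us=np.nonzero(r[row,400:])[0]+400; bu=np.nonzero(b[row,:us.min()+3])[0]
    print(row,((cast(p,[(us.max()+.5,row),(us.min()-.5,row),(bu.max()+.5,row)],.11)[:,:2]*1000-t)@R)[:,0].round(1))
# left top edge of block: row where top face begins per column
P=cloud(im,de,p); m=b&(abs(P[...,2]-.11)<.004); pts=[]
for c in range(380,540,5):
    v=np.nonzero(m[:,c])[0]
    if len(v): pts.append((c,v.min()-.5))
q=(cast(p,pts,.11)[:,:2]*1000-t)@R; a=np.polyfit(q[:,0],q[:,1],1); print("left edge slope deg",np.degrees(np.arctan(a[0])).round(2),"y",q[:,1].mean().round(1))
T=P[...,2][m]; print("top z spread",np.percentile(T,[5,50,95]).round(4))
A=np.c_[((P[m][:,:2]*1000-t)@R),np.ones(m.sum())]; print("top plane tilt deg",np.degrees(np.linalg.lstsq(A,P[m][:,2]*1000,rcond=None)[0][:2]).round(2))
E
python3 meas.py v11
```

```text
{'clock': 11.75, 'joint_positions': [-0.05, 0.8221, 0.153, 1.9547, -0.2943, 0.3942, 0.4212], 'tcp_pos': [0.5317, -0.0677, 0.0806], 'eef_rot': [-2.1119, -2.3176, 0.0083], 'ft_force': [-9.5615, -1.617, 0.4626], 'wrist_torque': [-0.431, 1.846, -0.0246], 'finger_gap': 4.4237485872787455e-05}
240 [106.3  94.4  94.1]
265 [106.5  94.4  94. ]
290 [106.8  94.3  94. ]
315 [106.7  94.3  93.9]
330 [106.6  94.5  94.1]
left edge slope deg 0.2 y 28.4
top z spread [0.109  0.1108 0.1118]
top plane tilt deg [-0.1 -1. ]
```

View pics/wrist_v11.png

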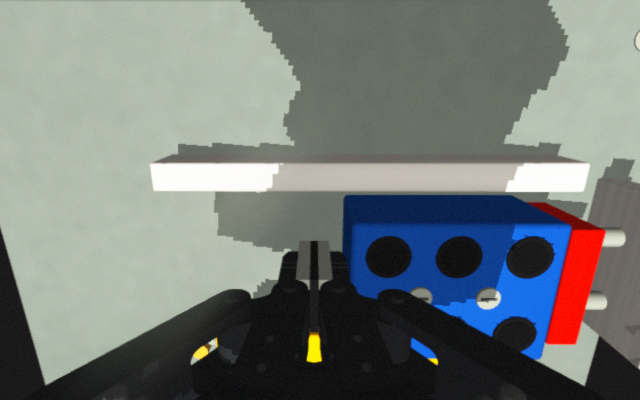

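Request:
carry_out:
  deltas:
    - [0.001,0,0,0,1]
    - [0.001,0,0,0,1]
    - [0.001,0,0,0,1]
    - [0.001,0,0,0,1]
    - [0.001,0,0,0,1]
    - [0.001,0,0,0,1]
    - [0.001,0,0,0,1]
    - [0.001,0,0,0,1]
    - [0.001,0,0,0,1]
    - [0.001,0,0,0,1]
    - [0.001,0,0,0,1]
    - [0.001,0,0,0,1]

```text
clock: 12.75
tcp_pos: [0.5317, -0.0677, 0.0806]
eef_rot: [-2.112, -2.317, 0.009]
ft_force: [-9.7, -1.7, 1.3]
finger_gap: -0.0001
```

```bash
python3 snap.py v12 wrist side scene; for f in v8 v12; do echo $f; python3 meas.py $f; done
python3 - <<'E'
import pickle,cv2,numpy as np
d=pickle.load(open("v12.pkl","rb"))
a=cv2.resize(d["side"][0][160:260,270:400],(520,400),interpolation=cv2.INTER_CUBIC); b=cv2.resize(d["scene"][0][165:265,250:350],(400,400),interpolation=cv2.INTER_CUBIC)
cv2.imwrite("pics/v12c.png",cv2.resize(np.hstack([a,b]),(800,348)))
E
```

```text
{'clock': 12.9, 'joint_positions': [-0.0501, 0.8223, 0.1532, 1.9541, -0.2942, 0.3952, 0.4211], 'tcp_pos': [0.5316, -0.0677, 0.0805], 'eef_rot': [-2.1115, -2.3172, 0.0089], 'ft_force': [-9.4314, -2.5649, 1.3323], 'wrist_torque': [-0.402, 1.9272, -0.0258], 'finger_gap': 0.00022794023584585754}
v8
240 [96.8 81.1 80.8]
265 [97.2 81.1 80.7]
290 [97.2 81.1 80.7]
315 [96.8 81.1 80.7]
330 [96.9 80.9 80.5]
left edge slope deg -0.32 y 28.5
top z spread [0.109  0.1108 0.1117]
top plane tilt deg [ 0.02 -0.91]
v12
240 [106.6  94.4  94. ]
265 [106.5  94.3  94. ]
290 [106.7  94.3  93.9]
315 [106.6  94.2  93.8]
330 [106.6  94.4  94. ]
left edge slope deg 0.08 y 28.4
top z spread [0.109  0.1108 0.1118]
top plane tilt deg [-0.11 -1.  ]
```

View pics/v12c.png

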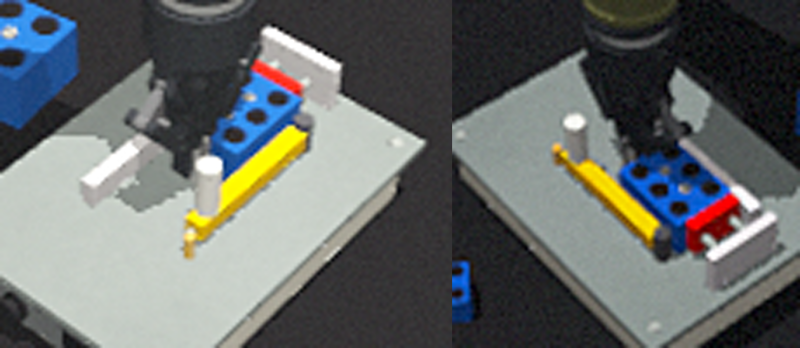

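The push is steady over the last second, the bar is still on its pin and the block is flush. The block's tilt reading is unchanged from when it lay free. Handing in.

```bash
python3 -c "
from station import bot
print(bot.sign_off())"
```

```text
the job is handed in; nothing more can be done
None
```

The keeper bar is shut in its detent, and the middle-sized blue block is held against the red stop with about 9.5 N. I handed the job in with the fingers still pressing, at about 13 s of robot time.

- **Keeper bar:** I swung it shut by the knob until it reached its hard limit. With the fingers off, it measured parallel to the lane within 0.1°, and the knob was at (-30, -43) mm, where it belongs when shut. The last outside views show it still on the pin.
- **Push:** The stop is pressed 9.4 to 9.6 mm by camera, and the wrist force along the lane is 9.4 to 9.7 N. It was steady over a hold of more than 1 s. The highest lane push I read was 10 N.
- **Block:** The face is flush along the pad and square within about 0.1 to 0.2°. The top height did not change from when the block lay free.
- **Checks that disagreed:**
  - Midway, friction at the fingertips put +5 N on the tool vertically. I relieved it with a 1 mm lift, and 1.3 N remained at the end.
  - My first rough shaker position differed by 5 to 8 mm between the fixed cameras and the wrist camera. I used the wrist one, which matched the known dimensions to about 1 mm.
  - The top of the block reads about 1° of sideways tilt, but it read about the same before pressing, so I take it as calibration error.

I did not touch the bottle, the jar or the screwdriver.

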